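# Make up two machine-knob kits

### The job

Make up two kits from the parts standing on the bench. Blue tray: the yellow knob in the bay with the black mat and the birch pulley in the bare bay; green tray: the red knob in the bay with the black mat and the aluminium clamp block in the bare bay, each standing upright and flat on the bay's floor. Leave the black knob and the white sleeve standing where they are.

Things in the scene. Friction and masses are not known exactly. Their poses are not given: they have to be found in the camera images.
- blue_tray: Blue kit tray, fixed, at any yaw: 158 mm (x) by 84 mm (y). Two bays, each 71.5 mm (x) by 74 mm (y) inside, centred 38 mm either side of the middle: the one at +x has a black rubber mat, the one at -x is bare blue plastic. Floors 4 mm, rim and 5 mm dividing wall 14 mm above the table: fingertips kept above 16 mm clear the walls. Origin: centre of underside, z up.
- green_tray: Green kit tray, fixed, at any yaw: 158 mm (x) by 84 mm (y). Two bays, each 71.5 mm (x) by 74 mm (y) inside, centred 38 mm either side of the middle: the one at +x has a black rubber mat, the one at -x is bare green plastic. Floors 4 mm, rim and 5 mm dividing wall 14 mm above the table: fingertips kept above 16 mm clear the walls. Origin: centre of underside, z up.
- yellow_knob: Yellow machine knob standing upright, hub down: fluted round head 44 mm in diameter from 14 to 34 mm above its underside, on a hub 32 mm in diameter and 14 mm high; 50 g. Origin: centre of its underside; z up. Grip the head, across any diameter.
- red_knob: Red machine knob standing upright, hub down: fluted round head 44 mm in diameter from 14 to 34 mm above its underside, on a hub 32 mm in diameter and 14 mm high; 50 g. Origin: centre of its underside; z up. Grip the head, across any diameter.
- black_knob: Black machine knob standing upright, hub down: fluted round head 44 mm in diameter from 14 to 34 mm above its underside, on a hub 32 mm in diameter and 14 mm high; 50 g. Origin: centre of its underside; z up. Grip the head, across any diameter. Not in either kit: stays where it is.
- birch_pulley: Pale birch plywood belt pulley standing on its flat side: two round flanges 46 mm in diameter, 0 to 12 and 22 to 34 mm above its underside, with a black groove 40 mm in diameter between; a black ring is marked on its top; 45 g. Origin: centre of its underside; z up.
- clamp_block: Bare aluminium clamp block, 50 mm (x) by 40 mm (y) by 34 mm high, with a black slot and holes marked on its top; 180 g. At the start its 40 mm width lies within 0.35 rad of the world's y axis. Origin: centre of its underside; z up.
- white_sleeve: White nylon sleeve, a plain tube standing on end, 40 mm outside and 22 mm inside diameter, 34 mm high, 35 g. Not in either kit: stays where it is. Origin: centre of its underside; z up.
Things that resemble listed ones, but are neither listed nor needed, are in the scene too. Of the things like the yellow_knob, leave any that is pink; of the rest the smaller one is meant. There is more than one size of the green_tray; the job needs the larger.

How it is judged (in metres and radians):
At the end, for the whole second after the job is handed in: The four kit parts stand in the bays named: origin within 18 mm (tray x) and 19 mm (tray y) of the bay centre, underside within 4 mm of its floor, upright to 0.12 rad, at rest. Black knob and white sleeve upright, at rest, within 30 mm of their start (x of yellow_knob in the frame of blue_tray between 0.02025 and 0.05625 m and y of yellow_knob in the frame of blue_tray between -0.019 and 0.019 m and z of yellow_knob in the frame of blue_tray between 0.001 and 0.008 m and angle between each of yellow_knob, birch_pulley, red_knob, clamp_block, black_knob, white_sleeve's own z axis and vertical below 0.12 rad and linear speed of each of yellow_knob, birch_pulley, red_knob, clamp_block, black_knob, white_sleeve below 0.02 m/s and x of birch_pulley in the frame of blue_tray between -0.05625 and -0.02025 m and y of birch_pulley in the frame of blue_tray between -0.019 and 0.019 m and z of birch_pulley in the frame of blue_tray between 0.001 and 0.008 m and x of red_knob in the frame of green_tray between 0.02025 and 0.05625 m and y of red_knob in the frame of green_tray between -0.019 and 0.019 m and z of red_knob in the frame of green_tray between 0.001 and 0.008 m and x of clamp_block in the frame of green_tray between -0.05625 and -0.02025 m and y of clamp_block in the frame of green_tray between -0.019 and 0.019 m and z of clamp_block in the frame of green_tray between 0.001 and 0.008 m and distance of each of black_knob, white_sleeve from where it was at the start of the episode below 0.03 m); the robot touches nothing.
It fails at once if the black knob is moved by more than 30 mm (distance of black_knob from where it was at the start of the episode above 0.03 m).
It fails at once if the white sleeve is moved by more than 30 mm (distance of white_sleeve from where it was at the start of the episode above 0.03 m).
It also fails if it takes over 96 s, if anything falls off the work surface, if the arm or the gripper's body presses on something with over 40 N, if the wrist force passes 120 N, or if a joint passes its speed limit or range.

### The arm

A 7-joint arm with a two-finger parallel gripper is mounted at the origin on the work surface. World frame = base frame: x ahead of the robot, y to its left, z up, the work surface at z = 0. Lengths are in mm, angles in rad, forces in N, time in s.
With the tool pointing down it reaches from about 400 to 875 mm from the base axis. Payload 4.4 kg.
Tool frame: the origin (TCP) lies midway between the tips of the shut fingers; the grasp point (between the pads) lies 19 mm behind it; z points along the fingers, y is the line along which they close (so a half turn about z gives the same grasp; the last joint's range is limited). The gripper opens to 85 mm and grips with 20 to 120 N. Pads are 22 mm wide; open, the fingers measure 114 mm over their backs; the gripper's body (76 mm by 85 mm) begins 54 mm behind the grasp point. The pads swing forward as they close: fully open they stand 13 mm farther back than shut.
Start: joints at [1.113, 0.628, 0.038, 1.517, -0.027, 0.996, -0.02], TCP at [248.232, -600.748, 231.313] pointing down, gripper open.
Joint ranges: [-3.06, 3.06], [-0.37, 2.12], [-1.25, 1.32], [0.18, 2.47], [-1.1, 4.24], [0.23, 1.98], [-2.94, 2.94]. Speed limits (rad/s): [2.57, 2.57, 3.14, 3.14, 3.14, 3.14, 3.14].

### API

Orientations are given as [roll, pitch, yaw] about the fixed x, y, z axes, in that order (R = Rz(yaw) Ry(pitch) Rx(roll)).
In Python, from cell import readout, optics, order gives the robot as it stands.
- The arm moves only by the shell command python3 -m jog 'ROWS'. ROWS is a JSON object of lists of equal length, an entry for each row: "claw": the opening, from 0 (shut) to 1 (fully open); "xyz": the shift along the tool's x, y, z each as a share of 0.1 m, from -1 to 1, a list of three; "twist": the turn, a rotation vector about the tool's x, y, z each as a share of 180 degrees, from -1 to 1, a list of three. A call has 1 to 12 rows; each row shifts and turns the commanded pose from where the row before left it, along the tool's axes as they then stand; what a row does not reach is not made up. A row lasts 1/8 s, in which the tool goes at most 62.5 mm and 10.7 degrees, less where a joint would pass 70% of its speed; a pose out of reach is approached as far as the arm can. A call with a number of a shift or a turn outside -1 to 1 is refused whole. A call with a gripper value outside its range is refused whole. The fingers move at their own pace and stop on an object; the grip force is fixed at half the most. Time passes only in rows, so rows that do not move let the fingers close. It gives the time, the measured TCP pose, the force, the opening and the grip force at its end, in the units of the state.
- readout.read_state(): the state, without advancing time (a new reading comes with each control period).
- optics.get_image(name): name is "side" or "top"; returns a dict with "color" (480x640x3 uint8, red, green, blue), "fovy" (degrees; the focal length in pixels is half the picture's height over the tangent of half this angle, whatever the lens; pixels are square), "cx", "cy" (the principal point, pixels), "k1" (the pictures are not rectified: a ray, as slopes to the right and down, at radius r is drawn at 1 + k1 r^2 times it, then the intrinsics apply), "view" (4x4, takes a point from world to camera coordinates). Camera axes: x right, y up, looking along -z (the intrinsics and any distortion apply to the point x, -y, -z); pixel columns grow to the right and rows downward; lengths in mm; the calibration is good to about 2 mm. A picture is of the moment at which its call begins. There is no depth.
- order.finish_job(): hands the job in; it is judged then, once.
Trained networks look in the newest picture that a camera, given by its name, has taken for a name from the list of things; names that differ only in an ending like _2 or _b are one class to them, and where a whole thing is asked for, a point or a joint stands for the part that bears it (a point fixed in the world has none). Each returns a list of dicts, best first, with "score" (0 to 1); they miss things now and then, are a little off and sometimes report something else, mostly with a low value. They report only what shows in the picture. A call takes as long as a camera call. They do not tell look-alikes from the thing itself.
- optics.boxes_of(camera, label): "rect" ([left, top, width, height] in pixels, round what is visible of it).
The state is a dict: "clock": time; "qpos": joint angles; "qd": joint speeds; "tau": joint torques, N m; "eef_pos": TCP position; "tool_rot": TCP orientation; "force": force on the tool from outside, world axes, zero at the start; "torque": the same for the moment, N m; "width": finger opening in mm; "gripper_force": force on a finger pad.
Only numpy, scipy, OpenCV 4.12 (cv2) and the standard library are available. Lean on these libraries where they do the work, as an engineer would, in place of code of your own. Each camera call takes 0.05 s, during which the arm holds its last target. There are 200 camera calls.

## Working session

There is one attempt and no reset: what is moved stays moved. The work goes in short steps, Python scripts to look and compute and a shell command to move; the robot and the scene stay as the last step left them, time stands still between calls to the robot, and variables do not carry over. Pictures are saved under pics/ and viewed, at most 14 in all, crops included, and the job is handed in when it is done.

```bash
mkdir -p pics
cat > h.py <<'E'
import numpy as np, cv2
from cell import readout, optics, order
from scipy.spatial.transform import Rotation as R
def px2w(im,u,v,z):
    f=240/np.tan(np.radians(im["fovy"])/2)
    d=np.array([(u-im["cx"])/f,(v-im["cy"])/f]); s=d.copy()
    for _ in range(30): s=d/(1+im["k1"]*(s@s))
    V=np.array(im["view"]); c=-V[:3,:3].T@V[:3,3]; r=V[:3,:3].T@np.array([s[0],-s[1],-1])
    return c+r*(z-c[2])/r[2]
E
python3 - <<'E'
from h import *
for c in("top","side"):
    im=optics.get_image(c); cv2.imwrite(f"pics/{c}0.png",im["color"][:,:,::-1])
    print(c,im["fovy"],im["cx"],im["cy"],im["k1"],np.round(im["view"],3).tolist())
    if c=="top":
      for n in "blue_tray green_tray yellow_knob red_knob black_knob birch_pulley clamp_block white_sleeve".split():
        for b in optics.boxes_of(c,n):
            l,t,w,h=b["rect"]; p=px2w(im,l+w/2,t+h/2,14 if "tray" in n else 30)
            print(n,round(b["score"],2),np.round(b["rect"]),np.round(p[:2]))
print({k:np.round(v,3).tolist() for k,v in readout.read_state().items()})
E
```

```text
top 56.59098968358962 313.41351662655114 241.86052417807713 -0.07092449057639635 [[0.124, -0.992, 0.007, -72.853], [0.971, 0.122, 0.207, -552.0], [-0.206, -0.019, 0.978, -722.598], [0.0, 0.0, 0.0, 1.0]]
blue_tray 0.72 [ 84. 192.  82.  94.] [527. 349.]
green_tray 0.83 [448. 283.  98.  83.] [ 456. -353.]
green_tray 0.78 [443. 215.  56.  39.] [ 616. -296.]
yellow_knob 0.96 [186. 158.  33.  33.] [664. 220.]
yellow_knob 0.93 [240. 186.  23.  26.] [628. 122.]
yellow_knob 0.76 [286. 232.  25.  24.] [557.  22.]
red_knob 0.71 [302. 191.  29.  29.] [632.   1.]
black_knob 0.79 [295. 296.  26.  21.] [446.  -7.]
black_knob 0.62 [243. 241.  23.  27.] [526.  99.]
birch_pulley 0.67 [366. 255.  24.  29.] [ 526. -124.]
clamp_block 0.66 [362. 195.  28.  30.] [ 636. -110.]
white_sleeve 0.69 [244. 240.  20.  32.] [524. 101.]
side 55.410441844396445 319.6488572608096 237.7213818491747 -0.025497180310697077 [[0.76, -0.649, -0.021, -411.434], [0.394, 0.435, 0.81, -248.376], [-0.517, -0.624, 0.586, -621.204], [0.0, 0.0, 0.0, 1.0]]
{'clock': 0.5, 'qpos': [1.113, 0.628, 0.038, 1.517, -0.027, 0.996, -0.02], 'qd': [-0.001, -0.001, -0.001, -0.001, -0.0, -0.001, -0.0], 'tau': [-0.001, -56.281, 1.224, -19.361, 0.011, 0.003, -0.0], 'eef_pos': [248.246, -600.732, 231.289], 'tool_rot': [-3.142, -0.0, 0.392], 'force': [-0.213, -0.134, 0.704], 'torque': [0.001, 0.001, 0.011], 'gripper_force': 0.0, 'width': 85.702}
```

View pics/top0.png

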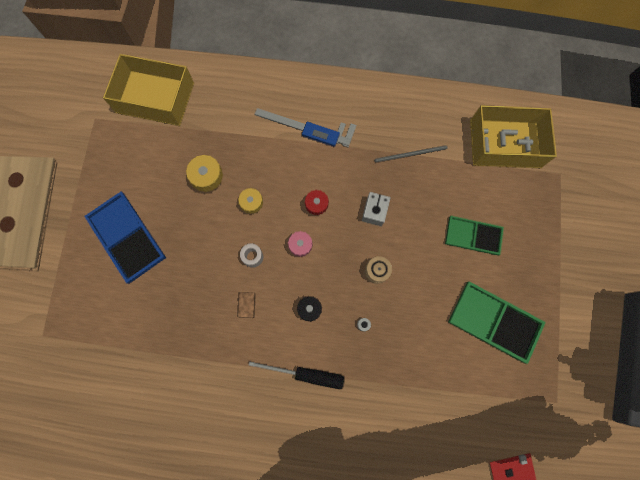

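View pics/side0.png

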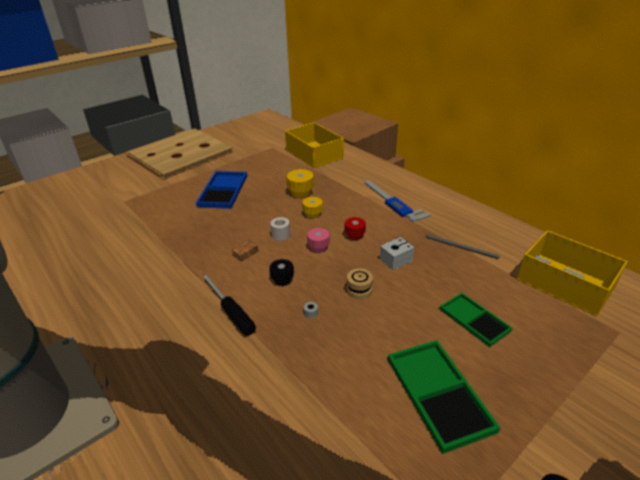

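```bash
cat >> h.py <<'E'
from scipy.optimize import minimize
def w2px(im,P):
    V=np.array(im["view"]); c=P@V[:3,:3].T+V[:3,3]; s=np.c_[c[:,0]/-c[:,2],-c[:,1]/-c[:,2]]
    f=240/np.tan(np.radians(im["fovy"])/2)
    return s*(1+im["k1"]*(s**2).sum(1,keepdims=True))*f+[im["cx"],im["cy"]]
def cyl(*rz):
    a=np.linspace(0,2*np.pi,48,endpoint=False)
    return np.vstack([np.c_[r*np.cos(a),r*np.sin(a),0*a+z] for r,z in rz])
def box(x,y,h): return np.array([[i*x/2,j*y/2,k] for i in(-1,1) for j in(-1,1) for k in(0,h)],float)
S=8
def hull(im,M,p):
    c,s=np.cos(p[2]),np.sin(p[2]); W=M@np.array([[c,s,0],[-s,c,0],[0,0,1]])+[p[0],p[1],0]
    return cv2.convexHull(w2px(im,W).astype(np.float32))
def fit(im,M,mask,guess,z0=0,yaws=(0,)):
    """mask: bool image of the thing; best hull IoU -> x,y,yaw,IoU"""
    M=M+[0,0,z0]
    m=cv2.morphologyEx(mask.astype(np.uint8),cv2.MORPH_OPEN,np.ones((2,2)))
    n,l,st,ce=cv2.connectedComponentsWithStats(m); u,v=w2px(im,np.array([[*guess,20.]]))[0]
    ks=[k for k in range(1,n) if st[k,4]>25]; k=min(ks,key=lambda k:np.hypot(*(ce[k]-[u,v])))
    ys,xs=np.nonzero(l==k)
    H=cv2.convexHull(np.vstack([np.c_[xs+a,ys+b] for a in(-.45,.45) for b in(-.45,.45)]).astype(np.float32))
    def cost(p):
        h=hull(im,M,p); i,_=cv2.intersectConvexConvex(h,H)
        return 1-i/(cv2.contourArea(h)+cv2.contourArea(H)-i)
    best=None
    for y in yaws:
        r=minimize(lambda q:cost([q[0]*10,q[1]*10,q[2]*.2] if len(yaws)>1 else [q[0]*10,q[1]*10,y]),[guess[0]/10,guess[1]/10]+([y/.2] if len(yaws)>1 else []),method="Nelder-Mead",options=dict(xatol=1e-3,fatol=1e-5,initial_simplex=None))
        q=r.x; p=[q[0]*10,q[1]*10,q[2]*.2 if len(q)>2 else y,1-r.fun]
        if best is None or p[3]>best[3]: best=p
    return np.array(best)
knob=cyl((22,14),(22,34),(16,0)); pul=cyl((23,0),(23,34)); clamp=box(50,40,34); tray=box(158,84,14)
def masks(im):
    h,s,v=[a.astype(int) for a in cv2.split(cv2.cvtColor(im["color"],cv2.COLOR_RGB2HSV))]
    r,g,b=[a.astype(int) for a in cv2.split(im["color"])]
    return dict(yellow=(h>18)&(h<32)&(s>170)&(v>90),red=((h>172)|(h<5))&(s>175),clamp=(s<60)&(v>60),
      birch=((r>150)&(s<140))|((v<45)),blue=((h>105)&(h<125)&(s>120))|(v<48),green=((h>55)&(h<85)&(s>100))|(v<48),black=v<45,white=(s<60)&(v>110))
E
cat > fitall.py <<'E'
from h import *
im=optics.get_image("top"); m=masks(im); Y=np.arange(-1.5,1.6,.3)
o=cv2.resize(im["color"],None,fx=3,fy=3,interpolation=cv2.INTER_CUBIC)
for n,k,M,g,ys in [("yellow","yellow",knob,(628,122),(0,)),("red","red",knob,(632,1),(0,)),("birch","birch",pul,(526,-124),(0,)),
  ("clamp","clamp",clamp,(636,-110),(-.35,0,.35)),("blue","blue",tray,(527,349),Y),("green","green",tray,(456,-353),Y),("black","black",knob,(446,-7),(0,)),("white","white",cyl((20,0),(20,34)),(524,101),(0,))]:
    p=fit(im,M,m[k],g,0,ys); print(n,np.round(p,3))
    cv2.polylines(o,[np.int32(hull(im,M,p)*3+1)],True,(255,0,255),1)
    for dx in (-38,38):
        if M is tray:
            q=w2px(im,np.array([[p[0]+dx*np.cos(p[2]),p[1]+dx*np.sin(p[2]),4]]))[0]; print(" dx",dx,np.round(q),im["color"][int(q[1]),int(q[0])],np.round([p[0]+dx*np.cos(p[2]),p[1]+dx*np.sin(p[2])],1))
c=o[480:1110,240:1680]; cv2.imwrite("pics/fit0.png",cv2.resize(c,(800,350),interpolation=cv2.INTER_AREA)[:, :])
E
python3 fitall.py
```

```text
Traceback (most recent call last):
  File "fitall.py", line 6, in <module>
    p=fit(im,M,m[k],g,0,ys); print(n,np.round(p,3))
  File "h.py", line 28, in fit
    ks=[k for k in range(1,n) if st[k,4]>25]; k=min(ks,key=lambda k:np.hypot(*(ce[k]-[u,v])))
                                                ~~~^^^^^^^^^^^^^^^^^^^^^^^^^^^^^^^^^^^^^^^^^^
ValueError: min() iterable argument is empty
```

Run:
```python
import cv2
im=cv2.imread("pics/top0.png"); h=cv2.cvtColor(im,cv2.COLOR_BGR2HSV)
for n,(u,v) in dict(y=(244,203),y2=(257,203),red=(310,203),bir=(371,266),bir2=(379,259),birside=(379,280),cl=(369,205),cls=(372,221),bl=(105,215),mat=(134,254),gr=(478,309),gm=(516,330),blk=(302,308),cloth=(340,230),clothsh=(250,216),wh=(251,246),whs=(250,264)).items(): print(n,h[v,u])
```

```text
y [ 22 166 177]
y2 [ 22 163 180]
red [  2 180 140]
bir [ 17  88 101]
bir2 [ 17 100 156]
birside [ 18 103 161]
cl [ 25  10 152]
cls [20 11 68]
bl [109 186 119]
mat [51 58 31]
gr [ 65 130 120]
gm [23 30 34]
blk [150  14  36]
cloth [ 14 123 126]
clothsh [ 15 117 126]
wh [ 17  27 172]
whs [ 17  26 139]
```

```bash
sed -i 's/(s>170)&(v>90),red=((h>172)|(h<5))&(s>175)/(s>145)\&(v>85),red=((h>170)|(h<6))\&(s>155)/; s/birch=((r>150)&(s<140))|((v<45))/birch=((s<112)\&(v>80)\&(v-b>15))|(v<45)/; s/clamp=(s<60)&(v>60)/clamp=(s<60)\&(v>45)/; s/white=(s<60)&(v>110)/white=(s<60)\&(v>80)/' h.py; python3 fitall.py
```

```text
yellow [626.172 121.661   0.      0.964]
red [638.575  -1.049   0.      0.964]
birch [ 527.297 -128.147    0.       0.936]
clamp [ 6.41487e+02 -1.12445e+02 -1.25000e-01  9.60000e-01]
blue [531.532 351.534  -2.386   0.991]
 dx -38 [116. 222.] [ 36  69 120] [559.2 377.6]
 dx 38 [136. 254.] [30 30 27] [503.9 325.5]
green [ 459.501 -355.548    1.195    0.986]
 dx -38 [515. 333.] [30 26 30] [ 445.6 -390.9]
 dx 38 [478. 313.] [ 67 123  75] [ 473.4 -320.2]
black [441.08  -11.375   0.      0.945]
white [524.451 105.096   0.      0.945]
```

View pics/fit0.png

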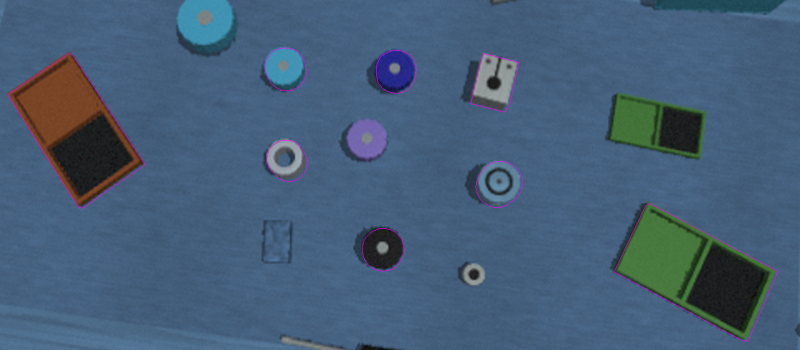

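```bash
cat > go.py <<'E'
import sys; from h import *
# go.py x y z psi : prints turn rows, then shift (in the turned frame) from the present pose
x,y,z,psi=map(float,sys.argv[1:5]); s=readout.read_state(); p=np.array(s["eef_pos"]); r=np.array(s["tool_rot"])
a=(r[2]-psi+np.pi)%(2*np.pi)-np.pi; d=R.from_euler("xyz",[np.pi,0,psi]).inv().apply(np.array([x,y,z])-p)/100
n=int(np.ceil(np.linalg.norm(d)/.6)); k=int(np.ceil(abs(a)/np.radians(10.4)))
print("pos",np.round(p,1),"rot",np.round(r,3),"w",round(s["width"],1),"t",s["clock"])
print("turn z total",round(a/np.pi,4),"rows",k,round(a/np.pi/max(k,1),4)); print("shift total",np.round(d,3),"rows",n,np.round(d/max(n,1),4))
E
python3 -m jog '{"claw":[0.8,0.8,0.8],"xyz":[[0,0,0],[0,0,0],[0,0,0]],"twist":[[0,0,0.0549],[0,0,0.0549],[0,0,0.0549]]}'; python3 go.py 641.5 -112.5 100 -0.125
```

```text
clock: 0.98
eef_pos: [248.3, -600.7, 231.4]
tool_rot: [-3.142, -0.0, -0.131]
force: [-0.1, 0.3, -0.6]
width: 68.4
gripper_force: 0.0
pos [ 248.3 -600.7  231.4] rot [-3.142 -0.    -0.131] w 68.4 t 0.975
turn z total -0.002 rows 1 -0.002
shift total [ 3.293 -5.335  1.314] rows 11 [ 0.2994 -0.485   0.1194]
```

```bash
python3 -m jog '{"claw":[0.8,0.8,0.8,0.8,0.8,0.8,0.8,0.8,0.8,0.8,0.8,0.8],"xyz":[[0.3,-0.485,0.12],[0.3,-0.485,0.12],[0.3,-0.485,0.12],[0.3,-0.485,0.12],[0.3,-0.485,0.12],[0.3,-0.485,0.12],[0.3,-0.485,0.12],[0.3,-0.485,0.12],[0.3,-0.485,0.12],[0.3,-0.485,0.12],[0.3,-0.485,0.12],[0,0,0]],"twist":[[0,0,0],[0,0,0],[0,0,0],[0,0,0],[0,0,0],[0,0,0],[0,0,0],[0,0,0],[0,0,0],[0,0,0],[0,0,0],[0,0,0]]}'; python3 go.py 641.5 -112.5 10 -0.125
```

```text
clock: 2.48
eef_pos: [645.2, -105.1, 97.9]
tool_rot: [-3.137, -0.0, -0.116]
force: [-1.1, -0.9, 0.1]
width: 68.2
gripper_force: 0.0
pos [ 645.2 -105.1   97.9] rot [-3.137 -0.    -0.116] w 68.2 t 2.475
turn z total 0.0028 rows 1 0.0028
shift total [-0.027  0.078  0.879] rows 2 [-0.0136  0.0392  0.4394]
```

```bash
python3 -m jog '{"claw":[0.8,0.8],"xyz":[[0,0,0],[0,0,0]],"twist":[[0,0,0],[0,0,0]]}'; python3 go.py 641.5 -112.5 10 -0.125
```

```text
clock: 2.72
eef_pos: [641.8, -115.0, 99.7]
tool_rot: [3.14, -0.0, -0.128]
force: [-0.9, -0.4, -0.2]
width: 68.3
gripper_force: 0.0
pos [ 641.8 -115.    99.7] rot [ 3.14  -0.    -0.128] w 68.3 t 2.725
turn z total -0.001 rows 1 -0.001
shift total [-0.006 -0.024  0.897] rows 2 [-0.0029 -0.012   0.4486]
```

```bash
python3 -m jog '{"claw":[0.8,0.8,0.8,0.8,0.8,0.8,0,0,0,0,0,0],"xyz":[[0,0,0.3],[0,0,0.3],[0,0,0.2],[0,0,0.1],[0,0,0],[0,0,0],[0,0,0],[0,0,0],[0,0,0],[0,0,0],[0,0,0],[0,0,0]],"twist":[[0,0,0],[0,0,0],[0,0,0],[0,0,0],[0,0,0],[0,0,0],[0,0,0],[0,0,0],[0,0,0],[0,0,0],[0,0,0],[0,0,0]]}'
python3 go.py 641.5 -112.5 100 -0.125;python3 go.py 473.4 -320.2 100 -0.125
```

```text
clock: 4.22
eef_pos: [643.4, -112.5, 10.5]
tool_rot: [-3.141, -0.002, -0.125]
force: [0.4, 1.3, 6.2]
width: 38.9
gripper_force: 62.1
pos [ 643.4 -112.5   10.5] rot [-3.141e+00 -2.000e-03 -1.250e-01] w 38.9 t 4.225
turn z total -0.0001 rows 1 -0.0001
shift total [-0.019  0.002 -0.895] rows 2 [-0.0095  0.001  -0.4476]
pos [ 643.4 -112.5   10.5] rot [-3.141e+00 -2.000e-03 -1.250e-01] w 38.9 t 4.225
turn z total -0.0001 rows 1 -0.0001
shift total [-1.428  2.272 -0.895] rows 5 [-0.2856  0.4545 -0.1791]
```

```bash
python3 -m jog '{"claw":[0,0,0,0,0,0,0,0,0,0,0,0],"xyz":[[0,0,-0.2],[0,0,-0.4],[0,0,-0.3],[-0.12,0.19,0],[-0.26,0.42,0],[-0.26,0.42,0],[-0.26,0.42,0],[-0.26,0.42,0],[-0.17,0.27,0],[-0.08,0.13,0],[0,0,0],[0,0,0]],"twist":[[0,0,0],[0,0,0],[0,0,0],[0,0,0],[0,0,0],[0,0,0],[0,0,0],[0,0,0],[0,0,0],[0,0,0],[0,0,0],[0,0,0]]}'
python3 go.py 473.4 -320.2 15 -0.125
```

```text
clock: 5.72
eef_pos: [475.3, -318.6, 99.1]
tool_rot: [-3.14, -0.0, -0.123]
force: [0.6, 0.6, -2.5]
width: 39.0
gripper_force: 61.2
pos [ 475.3 -318.6   99.1] rot [-3.14  -0.    -0.123] w 39.0 t 5.725
turn z total 0.0005 rows 1 0.0005
shift total [-0.017  0.018  0.841] rows 2 [-0.0084  0.0089  0.4204]
```

```bash
python3 -m jog '{"claw":[0,0,0,0,0,0,0.65,0.65,0.65,0.65,0.65,0.65],"xyz":[[0,0,0.3],[0,0,0.3],[0,0,0.15],[0,0,0.07],[0,0,0.03],[0,0,0],[0,0,0],[0,0,0],[0,0,0],[0,0,-0.2],[0,0,-0.4],[0,0,-0.3]],"twist":[[0,0,0],[0,0,0],[0,0,0],[0,0,0],[0,0,0],[0,0,0],[0,0,0],[0,0,0],[0,0,0],[0,0,0],[0,0,0],[0,0,0]]}'
python3 go.py 638.5 -1 100 1.195
```

```text
clock: 7.22
eef_pos: [474.4, -320.6, 105.8]
tool_rot: [3.141, -0.001, -0.126]
force: [0.3, -0.8, 0.2]
width: 55.3
gripper_force: 0.0
pos [ 474.4 -320.6  105.8] rot [ 3.141e+00 -1.000e-03 -1.260e-01] w 55.3 t 7.225
turn z total -0.4204 rows 8 -0.0525
shift total [3.575 0.354 0.058] rows 6 [0.5959 0.059  0.0096]
```

```bash
python3 -m jog '{"claw":[0.8,0.8,0.8,0.8,0.8,0.8,0.8,0.8,0.8],"xyz":[[0,0,0],[0,0,0],[0,0,0],[0,0,0],[0,0,0],[0,0,0],[0,0,0],[0,0,0],[0,0,0]],"twist":[[0,0,-0.0525],[0,0,-0.0525],[0,0,-0.0525],[0,0,-0.0525],[0,0,-0.0525],[0,0,-0.0525],[0,0,-0.0525],[0,0,-0.0525],[0,0,0]]}'
python3 go.py 638.5 -1 100 1.195
python3 -m jog '{"claw":[0.8,0.8,0.8,0.8,0.8,0.8,0.8,0.8,0.8,0.8],"xyz":[[0.25,0.024,0],[0.55,0.054,0.01],[0.55,0.054,0.01],[0.55,0.054,0.01],[0.55,0.054,0.01],[0.55,0.054,0.01],[0.4,0.04,0],[0.175,0.02,0],[0,0,0],[0,0,0]],"twist":[[0,0,0],[0,0,0],[0,0,0],[0,0,0],[0,0,0],[0,0,0],[0,0,0],[0,0,0],[0,0,0],[0,0,0]]}'
python3 go.py 638.5 -1 100 1.195
```

```text
clock: 8.35
eef_pos: [473.9, -320.6, 104.4]
tool_rot: [3.142, -0.0, 1.192]
force: [0.0, 0.6, 0.2]
width: 68.5
gripper_force: 0.0
pos [ 473.9 -320.6  104.4] rot [ 3.142 -0.     1.192] w 68.5 t 8.35
turn z total -0.001 rows 1 -0.001
shift total [3.577 0.358 0.044] rows 6 [0.5961 0.0597 0.0073]
clock: 9.6
eef_pos: [637.7, -4.0, 99.1]
tool_rot: [-3.141, 0.002, 1.19]
force: [0.2, 0.1, -0.5]
width: 68.5
gripper_force: 0.0
pos [637.7  -4.   99.1] rot [-3.141e+00  2.000e-03  1.190e+00] w 68.5 t 9.6
turn z total -0.0015 rows 1 -0.0015
shift total [ 0.031 -0.004 -0.009] rows 1 [ 0.0311 -0.0039 -0.0086]
```

```bash
python3 -m jog '{"claw":[0.8,0.8,0.8,0.8,0.8,0.8,0,0,0,0,0,0],"xyz":[[0.01,0,0.3],[0,0,0.3],[0,0,0.2],[0,0,0.1],[0,0,0],[0,0,0],[0,0,0],[0,0,0],[0,0,0],[0,0,0],[0,0,0],[0,0,0]],"twist":[[0,0,0],[0,0,0],[0,0,0],[0,0,0],[0,0,0],[0,0,0],[0,0,0],[0,0,0],[0,0,0],[0,0,0],[0,0,0],[0,0,0]]}'
python3 go.py 445.6 -390.9 100 1.195
python3 - <<'E'
from h import *
im=optics.get_image("top"); cv2.imwrite("pics/t1.png",cv2.resize(im["color"][160:380,220:580,::-1],None,fx=2,fy=2))
E
```

```text
clock: 11.1
eef_pos: [639.9, 0.1, 10.5]
tool_rot: [3.14, -0.001, 1.194]
force: [-0.6, 0.1, 5.9]
width: 42.1
gripper_force: 61.2
pos [6.399e+02 1.000e-01 1.050e+01] rot [ 3.140e+00 -1.000e-03  1.194e+00] w 42.1 t 11.1
turn z total -0.0003 rows 1 -0.0003
shift total [-4.35  -0.372 -0.895] rows 8 [-0.5437 -0.0465 -0.1119]
```

View pics/t1.png

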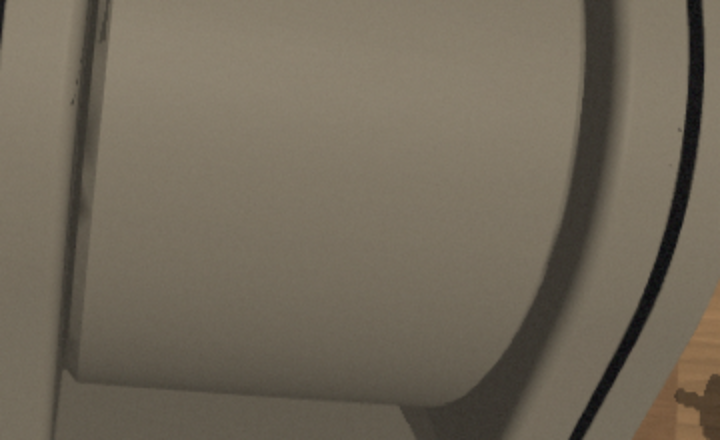

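The arm's forearm hides the bench in this picture; the width (42 mm) and force show the red knob is held.

```bash
python3 -m jog '{"claw":[0,0,0,0,0,0,0,0,0,0,0,0],"xyz":[[0,0,-0.2],[0,0,-0.4],[0,0,-0.3],[-0.25,-0.021,0],[-0.55,-0.047,0],[-0.55,-0.047,0],[-0.55,-0.047,0],[-0.55,-0.047,0],[-0.55,-0.047,0],[-0.55,-0.047,0],[-0.5,-0.043,0],[-0.3,-0.026,0]],"twist":[[0,0,0],[0,0,0],[0,0,0],[0,0,0],[0,0,0],[0,0,0],[0,0,0],[0,0,0],[0,0,0],[0,0,0],[0,0,0],[0,0,0]]}'
python3 -m jog '{"claw":[0,0],"xyz":[[0,0,0],[0,0,0]],"twist":[[0,0,0],[0,0,0]]}'
python3 go.py 445.6 -390.9 15 1.195
python3 - <<'E'
from h import *
im=optics.get_image("side"); cv2.imwrite("pics/s1.png",im["color"][:,:,::-1])
E
```

```text
clock: 12.65
eef_pos: [442.2, -394.2, 100.4]
tool_rot: [3.141, 0.002, 1.19]
force: [0.3, -0.2, -0.6]
width: 42.1
gripper_force: 60.8
clock: 12.9
eef_pos: [445.1, -389.9, 100.0]
tool_rot: [3.141, -0.001, 1.195]
force: [-0.2, 0.1, -1.2]
width: 42.2
gripper_force: 60.8
pos [ 445.1 -389.9  100. ] rot [ 3.141e+00 -1.000e-03  1.195e+00] w 42.2 t 12.9
turn z total -0.0001 rows 1 -0.0001
shift total [-0.007  0.009  0.85 ] rows 2 [-0.0037  0.0044  0.4249]
```

View pics/s1.png

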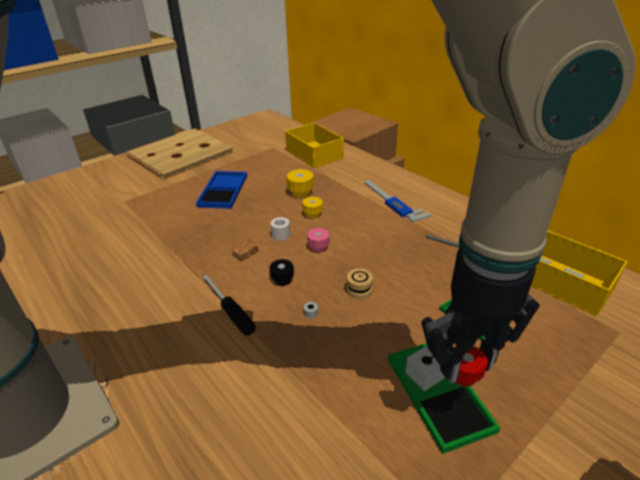

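The red knob (465,368) hangs above the mat bay of the larger green tray; the clamp block stands in the bare bay (430,370). Lower and release.

```bash
python3 -m jog '{"claw":[0,0,0,0,0,0,0.75,0.75,0.75,0.75,0.75,0.75],"xyz":[[0,0,0.3],[0,0,0.3],[0,0,0.15],[0,0,0.07],[0,0,0.03],[0,0,0],[0,0,0],[0,0,0],[0,0,0],[0,0,-0.2],[0,0,-0.4],[0,0,-0.3]],"twist":[[0,0,0],[0,0,0],[0,0,0],[0,0,0],[0,0,0],[0,0,0],[0,0,0],[0,0,0],[0,0,0],[0,0,0],[0,0,0],[0,0,0]]}'
python3 go.py 527.3 -128.1 100 0.755
```

```text
clock: 14.45
eef_pos: [444.9, -391.2, 107.1]
tool_rot: [3.139, 0.001, 1.194]
force: [0.6, 0.1, -0.6]
width: 63.9
gripper_force: 0.0
pos [ 444.9 -391.2  107.1] rot [3.139e+00 1.000e-03 1.194e+00] w 63.9 t 14.45
turn z total 0.1397 rows 3 0.0466
shift total [ 2.403 -1.351  0.071] rows 5 [ 0.4805 -0.2703  0.0142]
```

```bash
python3 -m jog '{"claw":[0.8,0.8,0.8,0.8,0.8,0.8,0.8,0.8,0.8,0.8,0.8,0.8],"xyz":[[0,0,0],[0,0,0],[0,0,0],[0,0,0],[0.2,-0.115,0],[0.45,-0.255,0.01],[0.45,-0.255,0.01],[0.45,-0.255,0.01],[0.45,-0.255,0.02],[0.27,-0.146,0],[0.133,-0.07,0],[0,0,0]],"twist":[[0,0,0.0466],[0,0,0.0466],[0,0,0.0466],[0,0,0],[0,0,0],[0,0,0],[0,0,0],[0,0,0],[0,0,0],[0,0,0],[0,0,0],[0,0,0]]}'
python3 -m jog '{"claw":[0.8,0.8],"xyz":[[0,0,0],[0,0,0]],"twist":[[0,0,0],[0,0,0]]}'
python3 go.py 527.3 -128.1 10 0.755
```

```text
clock: 15.95
eef_pos: [527.2, -127.5, 99.7]
tool_rot: [3.141, -0.0, 0.757]
force: [-0.2, -0.3, 0.4]
width: 68.3
gripper_force: 0.0
clock: 16.2
eef_pos: [526.3, -129.7, 99.4]
tool_rot: [3.141, 0.001, 0.752]
force: [0.2, -0.0, 0.6]
width: 68.3
gripper_force: 0.0
pos [ 526.3 -129.7   99.4] rot [3.141e+00 1.000e-03 7.520e-01] w 68.3 t 16.2
turn z total -0.0009 rows 1 -0.0009
shift total [ 0.018 -0.005  0.894] rows 2 [ 0.0089 -0.0023  0.4468]
```

```bash
python3 -m jog '{"claw":[0.8,0.8,0.8,0.8,0.8,0.8,0,0,0,0,0,0],"xyz":[[0.01,0,0.3],[0,0,0.3],[0,0,0.2],[0,0,0.1],[0,0,0],[0,0,0],[0,0,0],[0,0,0],[0,0,0],[0,0,0],[0,0,0],[0,0,0]],"twist":[[0,0,0],[0,0,0],[0,0,0],[0,0,0],[0,0,0],[0,0,0],[0,0,0],[0,0,0],[0,0,0],[0,0,0],[0,0,0],[0,0,0]]}'
python3 go.py 559.2 377.6 100 0.755
```

```text
clock: 17.7
eef_pos: [528.1, -127.2, 10.5]
tool_rot: [3.14, -0.001, 0.755]
force: [-1.4, -0.2, 5.8]
width: 43.9
gripper_force: 60.0
pos [ 528.1 -127.2   10.5] rot [ 3.14e+00 -1.00e-03  7.55e-01] w 43.9 t 17.7
turn z total -0.0001 rows 1 -0.0001
shift total [ 3.686 -3.463 -0.895] rows 9 [ 0.4096 -0.3848 -0.0995]
```

```bash
python3 -m jog '{"claw":[0,0,0,0,0,0,0,0,0,0,0,0],"xyz":[[0,0,-0.2],[0,0,-0.4],[0,0,-0.3],[0.18,-0.17,0],[0.42,-0.395,0],[0.42,-0.395,0],[0.42,-0.395,0],[0.42,-0.395,0],[0.42,-0.395,0],[0.42,-0.395,0],[0.42,-0.395,0],[0.36,-0.338,0]],"twist":[[0,0,0],[0,0,0],[0,0,0],[0,0,0],[0,0,0],[0,0,0],[0,0,0],[0,0,0],[0,0,0],[0,0,0],[0,0,0],[0,0,0]]}'
python3 -m jog '{"claw":[0,0,0,0],"xyz":[[0.2,-0.19,0],[0,0,0],[0,0,0],[0,0,0]],"twist":[[0,0,0],[0,0,0],[0,0,0],[0,0,0]]}'
python3 go.py 559.2 377.6 15 0.755
```

```text
clock: 19.2
eef_pos: [556.4, 352.6, 99.8]
tool_rot: [-3.141, -0.001, 0.756]
force: [1.5, -0.5, -0.8]
width: 44.3
gripper_force: 61.1
clock: 19.7
eef_pos: [559.0, 375.2, 99.5]
tool_rot: [3.141, 0.001, 0.752]
force: [0.6, -0.7, -0.6]
width: 43.6
gripper_force: 61.1
pos [559.  375.2  99.5] rot [3.141e+00 1.000e-03 7.520e-01] w 43.6 t 19.7
turn z total -0.0008 rows 1 -0.0008
shift total [ 0.018 -0.016  0.845] rows 2 [ 0.0092 -0.0081  0.4223]
```

```bash
python3 -m jog '{"claw":[0,0,0,0,0,0,0.75,0.75,0.75,0.75,0.75,0.75],"xyz":[[0,0,0.3],[0,0,0.3],[0,0,0.15],[0,0,0.07],[0,0,0.03],[0,0,0],[0,0,0],[0,0,0],[0,0,0],[0,0,-0.2],[0,0,-0.4],[0,0,-0.3]],"twist":[[0,0,0],[0,0,0],[0,0,0],[0,0,0],[0,0,0],[0,0,0],[0,0,0],[0,0,0],[0,0,0],[0,0,0],[0,0,0],[0,0,0]]}'
python3 go.py 626.2 121.7 100 0.755
```

```text
clock: 21.2
eef_pos: [559.3, 377.8, 107.4]
tool_rot: [3.141, -0.003, 0.755]
force: [0.3, 0.4, -0.0]
width: 64.1
gripper_force: 0.0
pos [559.3 377.8 107.4] rot [ 3.141e+00 -3.000e-03  7.550e-01] w 64.1 t 21.2
turn z total -0.0001 rows 1 -0.0001
shift total [-1.267  2.324  0.074] rows 5 [-0.2535  0.4648  0.0148]
```

```bash
python3 -m jog '{"claw":[0.8,0.8,0.8,0.8,0.8,0.8,0.8,0.8,0.8,0.8],"xyz":[[-0.11,0.2,0],[-0.25,0.46,0.01],[-0.25,0.46,0.01],[-0.25,0.46,0.01],[-0.25,0.46,0.02],[-0.11,0.2,0],[-0.047,0.084,0],[0,0,0],[0,0,0],[0,0,0]],"twist":[[0,0,0],[0,0,0],[0,0,0],[0,0,0],[0,0,0],[0,0,0],[0,0,0],[0,0,0],[0,0,0],[0,0,0]]}'
python3 go.py 626.2 121.7 10 0.755
```

```text
clock: 22.45
eef_pos: [624.9, 123.0, 99.3]
tool_rot: [-3.141, -0.0, 0.757]
force: [0.1, 0.4, 0.5]
width: 68.2
gripper_force: 0.0
pos [624.9 123.   99.3] rot [-3.141 -0.     0.757] w 68.2 t 22.45
turn z total 0.0007 rows 1 0.0007
shift total [0.    0.018 0.893] rows 2 [2.000e-04 9.100e-03 4.466e-01]
```

```bash
python3 -m jog '{"claw":[0.8,0.8,0.8,0.8,0.8,0.8,0,0,0,0,0,0],"xyz":[[0,0,0.3],[0,0,0.3],[0,0,0.2],[0,0,0.1],[0,0,0],[0,0,0],[0,0,0],[0,0,0],[0,0,0],[0,0,0],[0,0,0],[0,0,0]],"twist":[[0,0,0],[0,0,0],[0,0,0],[0,0,0],[0,0,0],[0,0,0],[0,0,0],[0,0,0],[0,0,0],[0,0,0],[0,0,0],[0,0,0]]}'
python3 go.py 503.9 325.5 100 0.755
```

```text
clock: 23.95
eef_pos: [626.1, 121.3, 10.6]
tool_rot: [3.141, -0.002, 0.755]
force: [-1.5, 0.1, 5.9]
width: 41.6
gripper_force: 60.9
pos [626.1 121.3  10.6] rot [ 3.141e+00 -2.000e-03  7.550e-01] w 41.6 t 23.95
turn z total -0.0001 rows 1 -0.0001
shift total [ 0.509 -2.325 -0.894] rows 5 [ 0.1018 -0.4649 -0.1788]
```

```bash
python3 -m jog '{"claw":[0,0,0,0,0,0,0,0,0,0,0,0],"xyz":[[0,0,-0.2],[0,0,-0.4],[0,0,-0.3],[0.04,-0.2,0],[0.1,-0.45,0],[0.1,-0.45,0],[0.1,-0.45,0],[0.1,-0.45,0],[0.05,-0.22,0],[0.02,-0.105,0],[0,0,0],[0,0,0]],"twist":[[0,0,0],[0,0,0],[0,0,0],[0,0,0],[0,0,0],[0,0,0],[0,0,0],[0,0,0],[0,0,0],[0,0,0],[0,0,0],[0,0,0]]}'
python3 go.py 503.9 325.5 15 0.755
```

```text
clock: 25.45
eef_pos: [504.0, 323.9, 99.3]
tool_rot: [3.141, 0.0, 0.753]
force: [0.3, 0.0, -0.6]
width: 42.2
gripper_force: 60.9
pos [504.  323.9  99.3] rot [3.141 0.    0.753] w 42.2 t 25.45
turn z total -0.0008 rows 1 -0.0008
shift total [ 0.01  -0.013  0.843] rows 2 [ 0.0051 -0.0063  0.4214]
```

```bash
python3 -m jog '{"claw":[0,0,0,0,0,0,0.75,0.75,0.75,0.75,0.75,0.75],"xyz":[[0,0,0.3],[0,0,0.3],[0,0,0.15],[0,0,0.07],[0,0,0.03],[0,0,0],[0,0,0],[0,0,0],[0,0,0],[0,0,-0.2],[0,0,-0.4],[0,0,-0.3]],"twist":[[0,0,0],[0,0,0],[0,0,0],[0,0,0],[0,0,0],[0,0,0],[0,0,0],[0,0,0],[0,0,0],[0,0,0],[0,0,0],[0,0,0]]}'
python3 go.py 180 560 210 0.755
```

```text
clock: 26.95
eef_pos: [503.9, 325.9, 107.1]
tool_rot: [3.141, -0.002, 0.755]
force: [0.6, -0.0, 0.1]
width: 64.0
gripper_force: 0.0
pos [503.9 325.9 107.1] rot [ 3.141e+00 -2.000e-03  7.550e-01] w 64.0 t 26.95
turn z total -0.0001 rows 1 -0.0001
shift total [-0.754 -3.925 -1.029] rows 7 [-0.1078 -0.5607 -0.147 ]
```

```bash
python3 -m jog '{"claw":[0.75,0.75,0.75,0.75,0.75,0.75,0.75,0.75,0.75,0.75,0.75,0.75],"xyz":[[0,0,-0.3],[0,0,-0.5],[0,0,-0.2],[-0.1,-0.4,0],[-0.1,-0.5,0],[-0.1,-0.5,0],[-0.1,-0.5,0],[-0.1,-0.5,0],[-0.1,-0.5,0],[-0.1,-0.5,0],[0,-0.3,0],[0,0,0]],"twist":[[0,0,0],[0,0,0],[0,0,0],[0,0,0],[0,0,0],[0,0,0],[0,0,0],[0,0,0],[0,0,0],[0,0,0],[0,0,0],[0,0,0]]}'
cat > chk.py <<'E'
from h import *
im=optics.get_image("top"); m=masks(im)
for n,k,M,g,z,t in [("yellow","yellow",knob,(504,325),4,(531.5,351.5,-2.386)),("birch","birch",pul,(559,377),4,(531.5,351.5,-2.386)),
 ("red","red",knob,(446,-391),4,(459.5,-355.5,-1.947)),("clamp","clamp",clamp,(473,-320),4,(459.5,-355.5,-1.947)),("black","black",knob,(441,-11),0,None),("white","white",cyl((20,0),(20,34)),(524,105),0,None)]:
    try: p=fit(im,M,m[k],g,z,(-.125,0) if n=="clamp" else (0,))
    except Exception as e: print(n,e); continue
    s=""
    if t: d=p[:2]-t[:2]; c,q=np.cos(t[2]),np.sin(t[2]); s=np.round([c*d[0]+q*d[1],-q*d[0]+c*d[1]],1)
    print(n,np.round(p,2),"tray frame",s)
a=cv2.resize(im["color"][170:300,70:270],None,fx=3,fy=3); b=cv2.resize(im["color"][270:380,420:570],None,fx=3,fy=3)[:390]
o=np.zeros((390+0,800,3),np.uint8); o=np.vstack([cv2.resize(a,(500,325)),cv2.resize(b,(375,275)) if 0 else cv2.copyMakeBorder(cv2.resize(b,(375,275)),0,0,0,125,cv2.BORDER_CONSTANT)])
cv2.imwrite("pics/end_top.png",o[:,:,::-1])
im=optics.get_image("side"); cv2.imwrite("pics/end_side.png",im["color"][:,:,::-1])
E
python3 chk.py
```

```text
clock: 28.45
eef_pos: [195.7, 549.2, 205.6]
tool_rot: [-3.139, -0.001, 0.76]
force: [0.5, -0.4, 0.5]
width: 64.0
gripper_force: 0.0
yellow [504.11 325.92   0.     0.96] tray frame [37.5 -0.2]
birch [558.8  376.61   0.     0.95] tray frame [-37.1   0.4]
red [ 443.2  -391.81    0.      0.97] tray frame [39.8 -1.8]
clamp [ 4.7255e+02 -3.2378e+02 -1.1000e-01  9.5000e-01] tray frame [-34.3   0.5]
black [441.25 -11.49   0.     0.95] tray frame 
white [524.42 105.09   0.     0.94] tray frame
```

View pics/end_top.png

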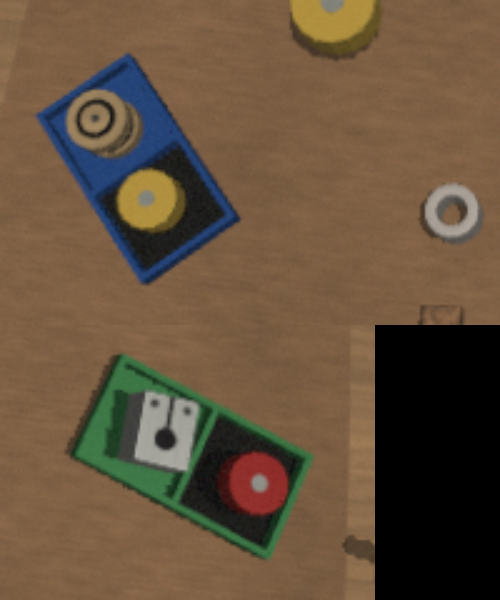

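View pics/end_side.png

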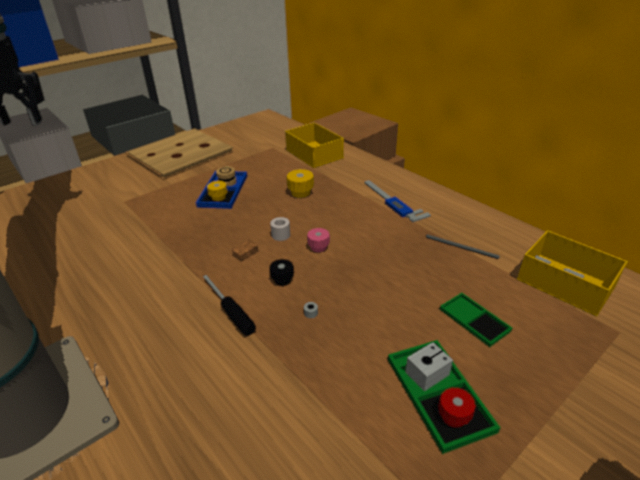

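All four parts stand near their bay centres (offsets under 4 mm): pulley and yellow knob in blue (about 225,173 and 217,190 in the side view), clamp block and red knob in green (430,365 and 457,407). The black knob and the sleeve haven't moved.

```bash
python3 -m jog '{"claw":[0.75,0.75,0.75,0.75],"xyz":[[0,0,0],[0,0,0],[0,0,0],[0,0,0]],"twist":[[0,0,0],[0,0,0],[0,0,0],[0,0,0]]}'; python3 -c "from cell import order; print(order.finish_job())"
```

```text
clock: 29.05
eef_pos: [199.0, 546.9, 204.3]
tool_rot: [3.142, 0.0, 0.754]
force: [-0.2, -0.7, 0.2]
width: 63.9
gripper_force: 0.0
the job is handed in; nothing more can be done
None
```

I handed the job in at 29 s: both kits are made up, each part measured within 4 mm of its bay centre and looking upright in the final pictures, and the black knob and white sleeve did not move; the hand-in call returned no verdict.

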